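# Tug the blue case lid to check its catch

### The job

Check that the blue-lidded case on the repair bench is really caught: take its black handle and give the lid a firm upward tug. If the lid gives, press it back down until the catch snaps and the lid is fully home; leave it shut, caught and let go. Do not touch the grey-lidded case.

Things in the scene. Friction and masses are not known exactly. Their poses are not given: they have to be found in the camera images.
- blue_case_lid (a joint): Opening of the blue lid about the hinge on its far (+x) top edge, rad; 0 = fully home, grows as the front edge rises. Caught: under a tug it stops at about 0.014 to 0.02 (2 mm of play) and holds. Not caught: it rests at about 0.08 (front 12 mm high, hidden by a 13 mm rim) and 2 N lifts it. Pressing its handle down with 5 to 10 N snaps it home. Left free it falls back.
- blue_pull (a point): Centre of the blue lid's black grip bar, 123 mm above the bench at 0 rad: a round rod 12 mm thick, 84 long (y), on two posts 64 mm apart inside; 26 mm gap under it. It lies 125 mm before and 35 mm above the hinge line. x: case front to hinge, y: along the bar, z: up from the lid. Case screwed down, 160 x 170 x 85 mm, aluminium; lid 166 x 176 mm, 250 g.
- catch: Steel spring bolt inside the blue case's front wall, 22 mm wide, unseen under the lid, 79 mm above the bench; origin at its nose. It holds the lid's roller tongue down when caught. Nothing to handle: it snaps over by itself when the lid is pressed home.
- grey_case: The other case, same size, shape and handle but with a grey lid: not to be touched. Origin at the centre of its underside, x from its front to its hinge, z up.
There are look-alikes about, which are no part of the job. Leave any turquoise look-alike of the part that bears blue_case_lid alone.

How it is judged:
On the way:
1. the blue lid has been tugged upward by the gripper: either the catch holds it with more than 3 N, or it gives and rises past 0.095 rad (contact force between the fingers and blue_case_lid above 0.5 N and ((contact force between blue_case_lid and catch above 3 N and value of joint blue_case_lid between 0.008 and 0.035 rad) or value of joint blue_case_lid above 0.095 rad)), for 0.1 s.
At the end, for the whole second after the job is handed in: The blue lid is home under its catch (within 0.012 rad of fully shut, about 2 mm at the front), at rest (value of joint blue_case_lid below 0.012 rad and velocity of joint blue_case_lid below 0.05 rad/s); the robot touches nothing.
It fails at once if the grey-lidded case is touched (more than 2 N) (contact force between any of the fingers, the arm and grey_case above 2 N).
It also fails if it takes over 30 s, if anything falls off the work surface, if the arm or the gripper's body presses on something with over 40 N, if the wrist force passes 120 N, or if a joint passes its speed limit or range.

### The arm

A 7-joint arm with a two-finger parallel gripper is mounted at the origin on the work surface. World frame = base frame: x ahead of the robot, y to its left, z up, the work surface at z = 0. Lengths are in m, angles in rad, forces in N, time in s.
With the tool pointing down it reaches from about 0.35 to 0.9 m from the base axis. Payload 7.2 kg.
Tool frame: the origin (TCP) lies at the centre of the arm's flange, where the gripper is bolted on; the fingertips stand 182 mm ahead of it and the grasp point (between the pads) lies 163 mm ahead of it; z points along the fingers, x is the direction in which the jaws open and shut, and the axes are right-handed (so a half turn about z gives the same grasp; the last joint's range is limited). The gripper opens to 88 mm and grips with 3 to 60 N. Pads are 20 mm wide; open, the fingers measure 115 mm over their backs; the gripper's body (75 mm by 178 mm) begins 61 mm behind the grasp point.
Start: joints at [1.091, 0.411, -0.013, 1.596, 0.006, 1.134, -0.082], TCP at [0.25, -0.573, 0.405] pointing down, gripper open.
Joint ranges: [-2.95, 2.95], [-0.29, 1.99], [-1.47, 1.44], [0.14, 2.54], [-1.03, 4.17], [0.13, 1.85], [-2.86, 2.86]. Speed limits (rad/s): [2.39, 2.39, 3.01, 3.01, 3.14, 3.14, 3.14].

### API

Orientations are given as a 3x3 rotation matrix whose columns are the frame's x, y, z axes.
In Python, from station import * gives the robot as it stands.
- The arm moves only by the shell command python3 -m crank 'ROWS'. ROWS is JSON, a list that holds one entry, the list of rows, each a list of 7 numbers: the opening, from 0 (shut) to 1 (fully open), then the shift along the tool's x, y, z in mm, then the turn, a rotation vector about the tool's x, y, z in rad. In form: [[[jaw, dx, dy, dz, ax, ay, az], ...]]. A call has 1 to 12 rows; each row is the pose to reach, as a shift and turn from the pose measured when the call began, along the tool's axes at that moment; what a row does not reach only later rows make up. A row lasts 1/8 s, in which the tool goes at most 62.5 mm and 10.7 degrees, less where a joint would pass 70% of its speed; a pose out of reach is approached as far as the arm can. A call with a gripper value outside its range is refused whole. The fingers move at their own pace and stop on an object; the grip force is fixed at half the most. Time passes only in rows, so rows that repeat a pose let the fingers close. It gives the time, the measured TCP pose, the force and the opening at its end, in the units of the state.
- sense(): the state, without advancing time (a new reading comes with each control period).
- get_image(name): name is "scene" or "top" or "wrist"; returns a dict with "color" (420x560x3 uint8, red, green, blue), "intrinsics" (3x3 intrinsics, pixels), "k1" (the pictures are not rectified: a ray, as slopes to the right and down, at radius r is drawn at 1 + k1 r^2 times it, then the intrinsics apply), "rvec" (rotation vector, rad) and "tvec" (3), from world to camera coordinates, as OpenCV has them. Camera axes: x right, y down, z forward; pixel columns grow to the right and rows downward; lengths in m; the calibration is good to about 2 mm. A picture is of the moment at which its call begins. There is no depth.
- finish_job(): hands the job in, once; it reports no verdict.
The state is a dict: "time": time; "joint_positions": joint angles; "dq": joint speeds; "joint_torque": joint torques, N m; "tool_pos": TCP position; "orientation": TCP orientation; "ft_force": force on the tool from outside, world axes, zero at the start; "ft_torque": the same for the moment, N m; "opening": opening from 0.0 (shut) to 1.0 (fully open).
Only numpy, scipy, OpenCV 4.12 (cv2) and the standard library are available. Lean on these libraries where they do the work, as an engineer would, in place of code of your own. Each camera call takes 0.05 s, during which the arm holds its last target.

## Working session

There is one attempt and no reset: what is moved stays moved. The work goes in short steps, Python scripts to look and compute and a shell command to move; the robot and the scene stay as the last step left them, time stands still between calls to the robot, and variables do not carry over. Pictures are saved under pics/ and viewed, and the job is handed in when it is done.

```bash
mkdir -p pics; cat > h.py <<'E'
from station import *
import numpy as np, cv2
def snap(n,f):
    d=get_image(n); cv2.imwrite(f,cv2.cvtColor(d["color"],cv2.COLOR_RGB2BGR))
    np.savez(f[:-4]+".npz",K=d["intrinsics"],k1=d["k1"],r=d["rvec"],t=d["tvec"]); return d
def ray(f,u,v):
    d=np.load(f[:-4]+".npz"); K=d["K"]; p=np.array([(u-K[0,2])/K[0,0],(v-K[1,2])/K[1,1]])
    q=p.copy()
    for _ in range(50): q=p/(1+d["k1"]*(q@q))
    R=cv2.Rodrigues(d["r"].reshape(3))[0]; c=-R.T@d["t"].reshape(3)
    return c,R.T@np.array([q[0],q[1],1])
def atz(f,u,v,z):
    c,d=ray(f,u,v); return c+d*(z-c[2])/d[2]
def proj(f,P):
    d=np.load(f[:-4]+".npz");K=d["K"]
    R=cv2.Rodrigues(d["r"].reshape(3))[0]; p=R@np.array(P)+d["t"].reshape(3); q=p[:2]/p[2]; q=q*(1+d["k1"]*(q@q))
    return K[0,0]*q[0]+K[0,2],K[1,1]*q[1]+K[1,2]
def crop(f,o,x,y,w,h,s):
    i=cv2.imread(f)[y:y+h,x:x+w]; cv2.imwrite(o,cv2.resize(i,None,fx=s,fy=s,interpolation=cv2.INTER_CUBIC))
E
python3 - <<'E'
from h import *
np.set_printoptions(precision=4,suppress=True)
for n in("scene","top"): snap(n,f"pics/{n}0.png")
for n in("scene","top"): print(n, ray(f"pics/{n}0.png",280,210))
print(sense())
E
```

```text
scene (array([ 1.0783, -0.044 ,  0.8466]), array([-0.6162,  0.0347, -0.7868]))
top (array([ 0.4179, -0.018 ,  0.9097]), array([ 0.1059, -0.0124, -0.9945]))
{'time': 0.1, 'joint_positions': array([ 1.0908,  0.4118, -0.0127,  1.5969,  0.0056,  1.1343, -0.0822]), 'dq': array([ 0.0009, -0.0005, -0.0005, -0.0018, -0.0006, -0.0012, -0.0001]), 'joint_torque': array([  0.0034, -58.9097,   0.6441, -29.1709,  -0.0539,   0.0146,
         0.0001]), 'tool_pos': array([ 0.2501, -0.5726,  0.4039]), 'orientation': array([[ 0.4003, -0.9164, -0.0006],
       [-0.9164, -0.4003,  0.0012],
       [-0.0014,  0.0001, -1.    ]]), 'ft_force': array([ 0.9115, -0.1802,  0.0661]), 'ft_torque': array([-0.0193, -0.0439, -0.0122]), 'opening': 1.002034777136706}
```

View pics/scene0.png

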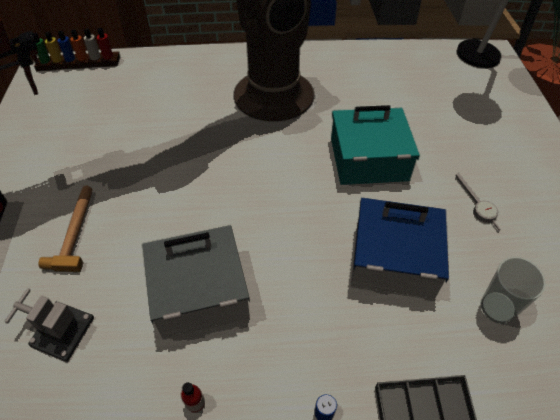

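View pics/top0.png

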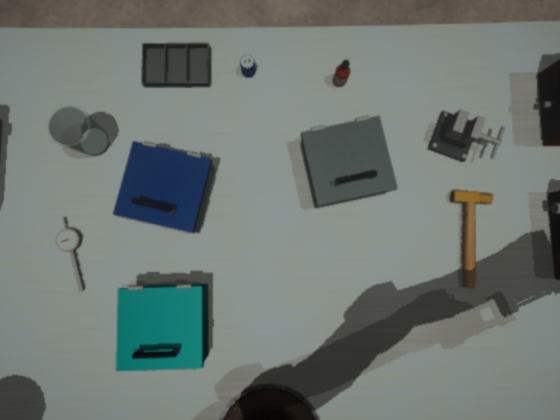

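Candidates are the blue lid at top (165,187) and scene (402,238), the turquoise look-alike at top (162,328), and the grey case at top (349,160). The dark-blue one with the black bar fits; I'll enlarge it to confirm.

```bash
python3 - <<'E'
from h import *
crop("pics/top0.png","pics/ct.png",100,130,130,110,6)
crop("pics/scene0.png","pics/cs.png",340,185,120,110,5)
E
```

```text
(no output)
```

View pics/ct.png

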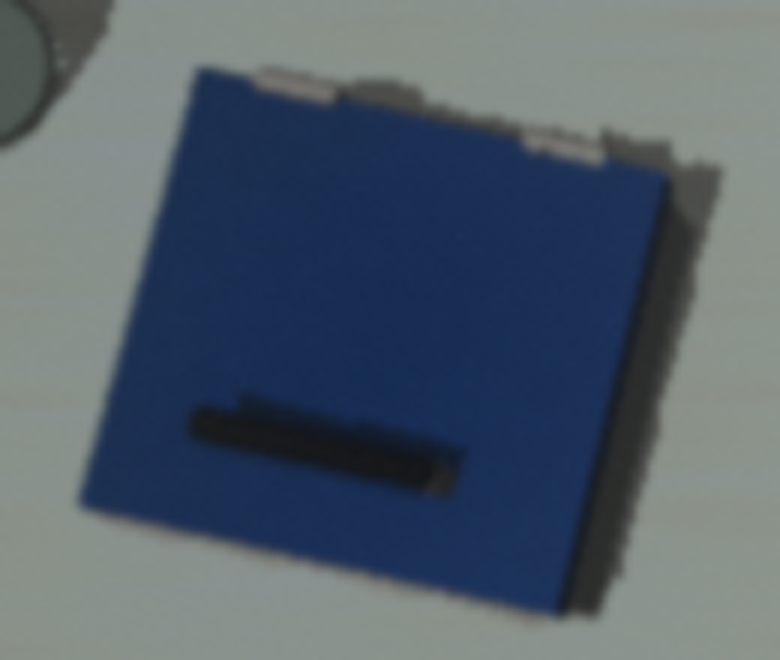

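View pics/cs.png

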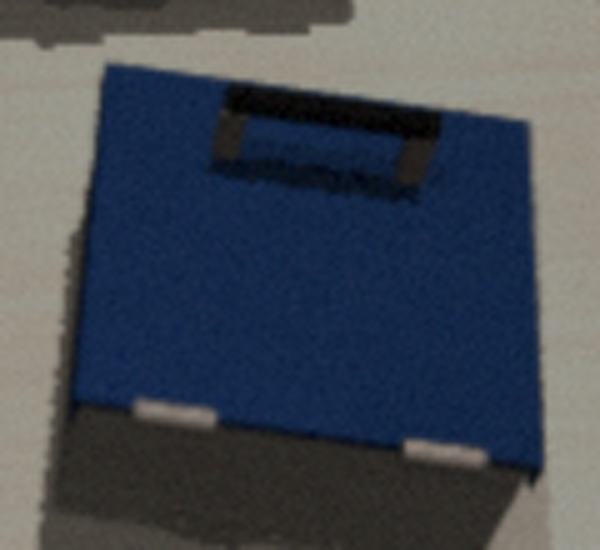

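```bash
python3 - <<'E'
from h import *
np.set_printoptions(precision=4,suppress=True)
T="pics/top0.png";S="pics/scene0.png"
def tri(a,b):
    c1,d1=ray(T,*a);c2,d2=ray(S,*b)
    s=np.linalg.lstsq(np.c_[d1,-d2],c2-c1,rcond=None)[0]
    p,q=c1+s[0]*d1,c2+s[1]*d2; return (p+q)/2,np.linalg.norm(p-q)
L=tri((131.7,200.3),(428,210.2));R=tri((172.2,209),(385.4,204.6))
print(L,R,np.linalg.norm(L[0]-R[0]))
for z in(.123,.133):
  a,b=atz(T,131.7,200.3,z),atz(T,172.2,209,z);print(z,(a+b)/2,np.linalg.norm(a-b),np.degrees(np.arctan2(*(a-b)[1::-1])))
  a,b=atz(S,428,210.2,z),atz(S,385.4,204.6,z);print(z,(a+b)/2,np.linalg.norm(a-b),np.degrees(np.arctan2(*(a-b)[1::-1])))
# lid corners top z~.09
for u,v in((200,67),(668,178),(82,507),(562,613)): print(atz(T,100+u/6,130+v/6,.09))
E
```

```text
(array([0.5251, 0.2782, 0.119 ]), np.float64(0.0009701361762295434)) (array([0.5064, 0.1954, 0.1187]), np.float64(0.0008636604894833949)) 0.08486973577673082
0.123 [0.5152 0.2355 0.123 ] 0.08550724172823583 77.30676005916968
0.123 [0.519  0.2352 0.123 ] 0.08354497956832925 77.20208576883992
0.133 [0.514  0.2323 0.133 ] 0.08442026715592021 77.30676005916965
0.133 [0.5267 0.2313 0.133 ] 0.0823903642341817 77.2020857688399
[0.659  0.2897 0.09  ]
[0.6165 0.1197 0.09  ]
[0.4989 0.3269 0.09  ]
[0.4595 0.1561 0.09  ]
```

```bash
cat >> h.py <<'E'
A=np.radians(-12.8)
XC=np.array([np.cos(A),np.sin(A),0]);YC=np.array([-np.sin(A),np.cos(A),0])
def goto(P):
    s=sense();R=s["orientation"];G=np.c_[XC,-YC,[0,0,-1]]
    return R.T@(np.array(P)-s["tool_pos"])*1000, cv2.Rodrigues(R.T@G)[0].ravel()
E
python3 -c "
from h import *
print(goto([.5158,.2368,.40]))"
```

```text
(array([-635.35257488, -567.48445081,    4.77016604]), array([-5.86761761e-04,  1.30735986e-03, -9.35584437e-01]))
```

```bash
python3 -m crank '[[[1,-42,-38,0,0,0,-0.06],[1,-84,-76,0,0,0,-0.12],[1,-127,-113,0,0,0,-0.2],[1,-169,-151,0,0,0,-0.28],[1,-212,-189,0,0,0,-0.36],[1,-254,-227,0,0,0,-0.44],[1,-296,-265,0,0,0,-0.52],[1,-339,-303,0,0,0,-0.6],[1,-381,-340,0,0,0,-0.68],[1,-424,-378,0,0,0,-0.76],[1,-466,-416,0,0,0,-0.85],[1,-508,-454,0,0,0,-0.936]]]'; python3 -c "
from h import *
print(goto([.5158,.2368,.40]))"
```

```text
time: 1.6
tool_pos: [0.4629, 0.0763, 0.4046]
orientation: [[0.976, -0.219, -0.001], [-0.219, -0.976, 0.001], [-0.001, -0.001, -1.0]]
ft_force: [0.9, -0.1, -0.3]
opening: 1.0
(array([  16.46314565, -168.2020076 ,    4.69297337]), array([-0.00080622,  0.00072274,  0.0028451 ]))
```

```bash
python3 -m crank '[[[1,6,-56,4,0,0,0],[1,12,-112,4,0,0,0],[1,16,-168,5,0,0,0],[1,16,-168,5,0,0,0.003],[1,16,-168,5,0,0,0.003]]]'; python3 - <<'E'
from h import *
print(goto([.5158,.2368,.40]))
snap("wrist","pics/w1.png");snap("scene","pics/s1.png")
for y in(-.042,0,.042): print(proj("pics/w1.png",np.array([.5158,.2368,.123])+y*YC))
E
```

```text
time: 2.22
tool_pos: [0.5152, 0.2364, 0.399]
orientation: [[0.975, -0.221, -0.002], [-0.221, -0.975, 0.0], [-0.002, 0.0, -1.0]]
ft_force: [-0.0, -0.2, -0.2]
opening: 0.999
(array([ 0.54800233, -0.51424737, -0.96500012]), array([0.00032868, 0.00176903, 0.00028636]))
(np.float64(284.64426557358166), np.float64(254.66716973751343))
(np.float64(284.64921817007473), np.float64(205.6812101202317))
(np.float64(284.650654176433), np.float64(151.98647533911017))
```

View pics/w1.png

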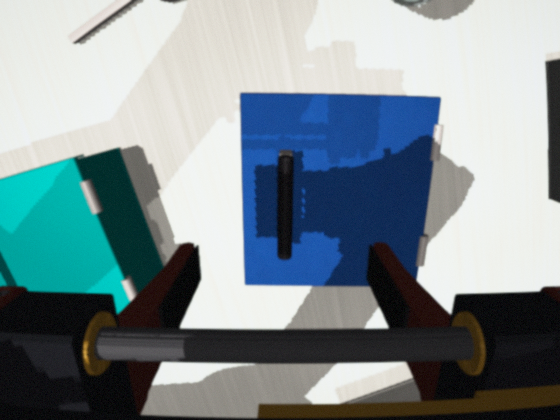

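The wrist view shows the bar from (285,154) to (285,256). The predicted ends were (285,152) and (285,255), so the pose is confirmed. Descending.

```bash
python3 -m crank '[[[1,0,0,50,0,0,0],[1,0,0,90,0,0,0],[1,0,0,108,0,0,0],[1,0,0,109,0,0,0],[1,0,0,109,0,0,0]]]'; python3 - <<'E'
from h import *
snap("wrist","pics/w2.png")
snap("scene","pics/s2.png");crop("pics/s2.png","pics/s2c.png",330,90,160,140,5)
E
```

```text
time: 2.95
tool_pos: [0.5159, 0.2354, 0.292]
orientation: [[0.975, -0.224, 0.001], [-0.224, -0.975, 0.001], [0.001, -0.001, -1.0]]
ft_force: [-0.0, 0.3, -0.1]
opening: 0.995
```

View pics/w2.png

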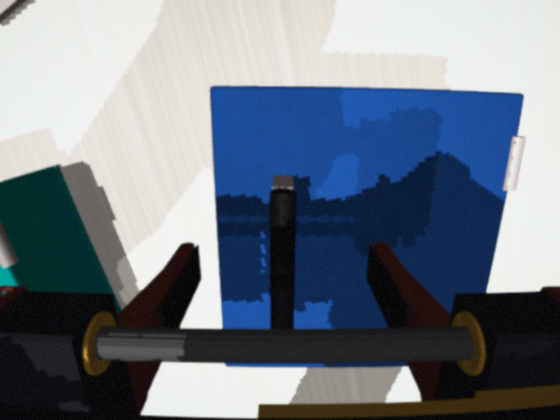

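View pics/s2c.png

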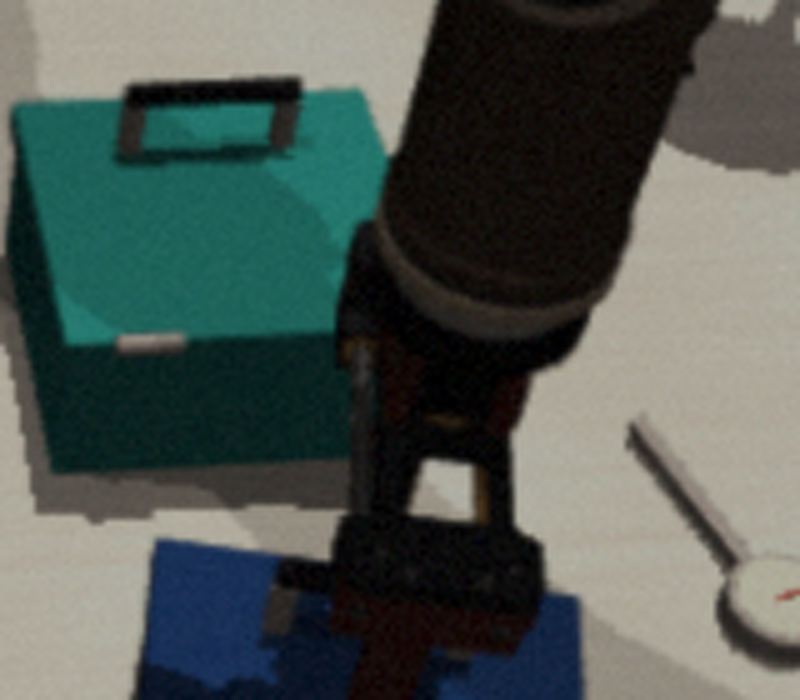

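The bar at column 283 is midway between the fingers (about 190 and 378). Closing.

```bash
python3 -m crank '[[[0,0,0,0,0,0,0],[0,0,0,0,0,0,0],[0,0,0,0,0,0,0],[0,0,0,0,0,0,0],[0,0,0,0,0,0,0],[0,0,0,0,0,0,0]]]'
```

```text
time: 3.8
tool_pos: [0.5158, 0.2355, 0.292]
orientation: [[0.975, -0.224, 0.001], [-0.224, -0.975, 0.001], [0.001, -0.001, -1.0]]
ft_force: [-0.3, -0.3, 1.3]
opening: 0.355
```

```bash
python3 -m crank '[[[0,0,0,0,0,0,0],[0,0,0,0,0,0,0],[0,0,0,0,0,0,0],[0,0,0,0,0,0,0]]]'; python3 - <<'E'
from h import *
snap("wrist","pics/w3.png")
E
```

```text
time: 4.3
tool_pos: [0.5153, 0.2357, 0.2919]
orientation: [[0.975, -0.223, 0.001], [-0.223, -0.975, 0.001], [0.0, -0.001, -1.0]]
ft_force: [-2.8, 1.0, 1.4]
opening: 0.128
```

View pics/w3.png

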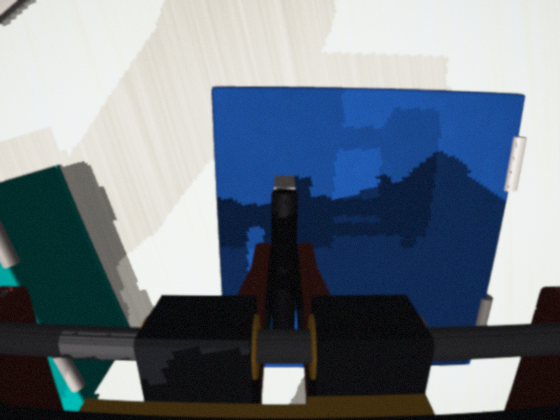

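Gripped (opening 0.128 is about 11-12 mm). Tugging gently first.

```bash
python3 -m crank '[[[0,0,0,-2,0,0,0],[0,0,0,-4,0,0,0],[0,0,0,-4,0,0,0]]]'
```

```text
time: 4.72
tool_pos: [0.5159, 0.2352, 0.2943]
orientation: [[0.975, -0.224, 0.0], [-0.224, -0.975, 0.001], [-0.0, -0.001, -1.0]]
ft_force: [6.1, 2.8, -18.3]
opening: 0.125
```

```bash
python3 -m crank '[[[0,0,0,-3,0,0,0],[0,0,0,-3,0,0,0],[0,0,0,-3,0,0,0],[0,0,0,-3,0,0,0]]]'; python3 - <<'E'
from h import *
snap("wrist","pics/w4.png")
E
```

```text
time: 5.22
tool_pos: [0.5162, 0.235, 0.2946]
orientation: [[0.975, -0.224, -0.001], [-0.224, -0.975, 0.002], [-0.002, -0.002, -1.0]]
ft_force: [7.0, 7.0, -27.4]
opening: 0.126
```

View pics/w4.png

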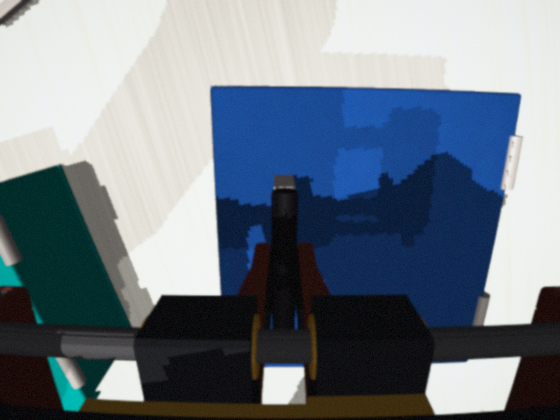

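The lid rose about 2.5 mm and then held against 27 N, with the bar unmoved in the grip, so it is caught. Easing back down to home before letting go.

```bash
python3 -m crank '[[[0,0,0,2,0,0,0],[0,0,0,4,0,0,0],[0,0,0,5,0,0,0],[0,0,0,5,0,0,0]]]'
```

```text
time: 5.78
tool_pos: [0.5156, 0.2355, 0.2918]
orientation: [[0.975, -0.224, -0.001], [-0.224, -0.975, 0.002], [-0.001, -0.002, -1.0]]
ft_force: [-9.2, -2.2, 16.5]
opening: 0.121
```

The lid is against its home stop (pressing 16 N). Releasing.

```bash
python3 -m crank '[[[0,0,0,-1,0,0,0],[1,0,0,-1,0,0,0],[1,0,0,-1,0,0,0],[1,0,0,-1,0,0,0],[1,0,0,-1,0,0,0],[1,0,0,-1,0,0,0],[1,0,0,-1,0,0,0],[1,0,0,-1,0,0,0],[1,0,0,-1,0,0,0]]]'
```

```text
time: 6.9
tool_pos: [0.5156, 0.2355, 0.2928]
orientation: [[0.975, -0.224, -0.001], [-0.224, -0.975, 0.002], [-0.001, -0.002, -1.0]]
ft_force: [0.1, 0.3, 0.0]
opening: 0.981
```

```bash
python3 -m crank '[[[1,0,0,-30,0,0,0],[1,0,0,-70,0,0,0],[1,0,0,-107,0,0,0],[1,0,0,-107,0,0,0],[1,0,0,-107,0,0,0]]]'; python3 - <<'E'
from h import *
snap("wrist","pics/w5.png");snap("scene","pics/s5.png");crop("pics/s5.png","pics/s5c.png",340,185,120,110,5)
for z in(.123,.133):
 for y in(-.042,.042): print(z,proj("pics/w5.png",np.array([.5158,.2368,z])+y*YC))
E
```

```text
time: 7.52
tool_pos: [0.5155, 0.2351, 0.3992]
orientation: [[0.975, -0.224, -0.001], [-0.224, -0.975, 0.001], [-0.001, -0.001, -1.0]]
ft_force: [0.3, -0.6, -0.2]
opening: 0.999
0.123 (np.float64(283.865679380768), np.float64(253.6414981395282))
0.123 (np.float64(283.5219347406508), np.float64(150.7764983604842))
0.133 (np.float64(283.85990332162174), np.float64(259.02547538283517))
0.133 (np.float64(283.5023431459361), np.float64(152.71129435233036))
```

View pics/w5.png

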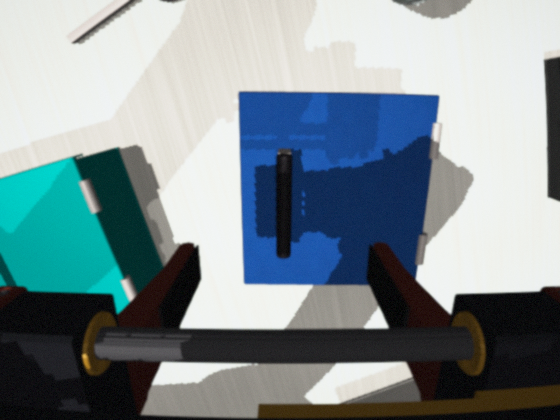

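View pics/s5c.png

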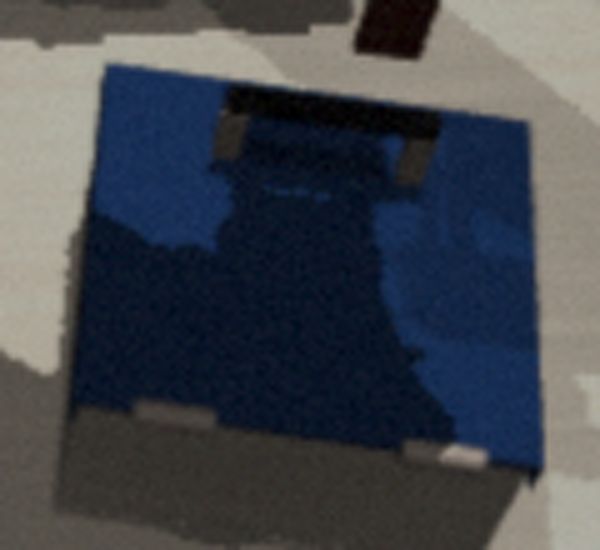

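After letting go, the bar is at the same scene pixels as at the start, (385,205) to (428,210). Its height fits 0.119-0.123 m, which is home, and the gripper is 80 mm or more clear of it.

```bash
python3 -c "
from station import *
print(finish_job())"
```

```text
the job is handed in; nothing more can be done
None
```

The blue lid was already caught, so it did not need pressing back. I gripped its black bar and tugged upward. The lid rose about 2.5 mm, which fits the catch's play, then held for about half a second against an 18–27 N pull with no slip in the grip.

I eased it down onto its stop, pressing with about 16 N, then released it and backed off upward. I handed the job in at about 7.6 s, well inside the 30 s limit.

**Last checks:**
- **Lid position:** the scene camera shows the bar at the same pixels as before the tug. Before the tug I measured the bar at about 119 mm, closer to the stated 123 mm home height than to the roughly 133 mm expected if uncaught. The 4 mm difference is slightly more than the 2 mm calibration error.
- **Gripper clear:** the wrist force was about 0 and the gripper fully open above the case.
- **Other cases:** I did not go near the grey or turquoise cases at working height.

No check failed. I inferred that the lid is caught from force and travel, because the lid angle itself cannot be read.

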